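Put the washed-up things away in their trays

TASK

Sort the dry things on the counter into the black trays: both tea cups upright in the slatted drip tray, both spice jars upright in the round tray, and the wooden rice paddle lying flat along the long narrow tray. Set each one down inside its tray without dropping it, and leave the oil bottle and the timer standing where they are.

Things in the scene. Friction and masses are not known exactly. Their poses are not given: they have to be found in the camera images.
- cup_a: Small blue-glazed ceramic tea cup without handle, loose, standing mouth up: 54 mm diameter (44 mm at the foot, straight sides from 10 mm up), 56 mm high, wall 3.5 mm, about 0.11 kg. Origin: centre of its underside; z up along its axis. The two cups are alike.
- cup_b: Small blue-glazed ceramic tea cup without handle, loose, standing mouth up: 54 mm diameter (44 mm at the foot, straight sides from 10 mm up), 56 mm high, wall 3.5 mm, about 0.11 kg. Origin: centre of its underside; z up along its axis. The two cups are alike.
- jar_a: Spice jar of brown glass with a steel screw lid, loose, standing: body 42 mm diameter up to 55 mm, lid 39 mm diameter from 60 to 77 mm, 77 mm high in all, about 0.13 kg. Origin: centre of its underside; z up along its axis. The two jars are alike.
- jar_b: Spice jar of brown glass with a steel screw lid, loose, standing: body 42 mm diameter up to 55 mm, lid 39 mm diameter from 60 to 77 mm, 77 mm high in all, about 0.13 kg. Origin: centre of its underside; z up along its axis. The two jars are alike.
- paddle: Flat wooden rice paddle, loose, lying on the counter, 165 mm long, about 0.05 kg. Origin: on its underside, at the middle of its length; x runs from handle to blade, z up. Handle 20 mm wide and 14 mm thick from x = -82 to +17 mm; blade at most 52 mm wide and 8 mm thick from +17 to +82 mm, with a round end. It balances at about x = +10 mm: grip the handle close to the blade.
- drip_tray: Black rectangular drip tray with grey slats across its floor, for the cups: 110 mm (its x) by 165 mm (its y) outside, walls 5 mm thick, flat floor. Fixed to the counter; origin: centre of its underside, on the counter; z up. Floor 4 mm thick, walls 16 mm high over the counter.
- round_tray: Black round tray for the spice jars: 150 mm outside diameter, wall 4 mm thick. Fixed to the counter; origin: centre of its underside, on the counter; z up. Floor 4 mm thick, walls 16 mm high over the counter.
- long_tray: Black long narrow plain tray for the paddle: 86 mm (its x) by 205 mm (its y) outside, walls 5 mm thick. Fixed to the counter; origin: centre of its underside, on the counter; z up. Floor 4 mm thick, walls 16 mm high over the counter.
- oil_bottle: Bystander: green glass oil bottle with a paper label, standing, 48 mm diameter, 130 mm high, loose. Origin: centre of its underside; z up.
- timer: Bystander: small round white and aluminium kitchen timer, standing, 48 mm diameter, 47 mm high, loose. Origin: centre of its underside; z up.

How it is judged:
By the outcome, as a careful person would: the job done as asked, in the order asked, and still so for the second after the job is handed in, with the robot touching nothing.
It also fails if it takes over 125 s, if anything falls off the work surface, if the arm or the gripper's body presses on something with over 40 N, if the wrist force passes 120 N, or if a joint passes its speed limit or range.

ROBOT

A 7-joint arm with a two-finger parallel gripper is mounted at the origin on the work surface. World frame = base frame: x ahead of the robot, y to its left, z up, the work surface at z = 0. Lengths are in mm, angles in rad, forces in N, time in s.
With the tool pointing down it reaches from about 400 to 875 mm from the base axis. Payload 4.4 kg.
Tool frame: the origin (TCP) lies midway between the tips of the shut fingers; the grasp point (between the pads) lies ctrl.grip_depth behind it (ctrl.grip_depth is the distance from the TCP to the grasp point, in mm); z points along the fingers, y is the line along which they close (so a half turn about z gives the same grasp; the last joint's range is limited). The gripper opens to 85 mm and grips with 20 to 120 N. Pads are 22 mm wide; open, the fingers measure 114 mm over their backs; the gripper's body (76 mm by 85 mm) begins 54 mm behind the grasp point. The pads swing forward as they close: fully open they stand 13 mm farther back than shut.
Start: joints at [-1.173, 0.628, 0.038, 1.517, -0.027, 0.996, -0.02], TCP at [290.757, 581.359, 231.313] pointing down, gripper open.
Joint ranges: [-3.06, 3.06], [-0.37, 2.12], [-1.25, 1.32], [0.18, 2.47], [-1.1, 4.24], [0.23, 1.98], [-2.94, 2.94]. Speed limits (rad/s): [2.57, 2.57, 3.14, 3.14, 3.14, 3.14, 3.14].

INTERFACE

Orientations are given as [roll, pitch, yaw] about the fixed x, y, z axes, in that order (R = Rz(yaw) Ry(pitch) Rx(roll)).
In Python, from cell import ctrl gives the robot as it stands.
- The arm moves only by the tool carry_out, never from a script. Its argument "deltas" is one flat list of numbers, 7 for each row, row after row: the turn, a rotation vector about the tool's x, y, z in degrees, then the shift along the tool's x, y, z in m, then the closure, from -1 (fully open) to 1 (shut). In form: [wx, wy, wz, dx, dy, dz, claw, wx, wy, wz, dx, dy, dz, claw, ...]. A call has 1 to 12 rows; each row shifts and turns the commanded pose from where the row before left it, along the tool's axes as they then stand; what a row does not reach is not made up. A row lasts 1/8 s, in which the tool goes at most 62.5 mm and 10.7 degrees, less where a joint would pass 70% of its speed; a pose out of reach is approached as far as the arm can. A call with a gripper value outside its range is refused whole. The fingers move at their own pace and stop on an object; the grip force is fixed at half the most. Time passes only in rows, so rows that do not move let the fingers close. It gives the time, the measured TCP pose, the force, the opening and the grip force at its end, in the units of the state.
- ctrl.read_state(): the state, without advancing time (a new reading comes with each control period).
- ctrl.get_image(name): name is "side" or "top" or "wrist"; returns the picture (420x560x3 uint8, red, green, blue); there is no depth.
- ctrl.calibration(name): a dict with "mtx" (3x3 intrinsics, pixels), "R" (3x3) and "t" (3): a world point X has camera coordinates R X + t. Camera axes: x right, y down, z forward; pixel columns grow to the right and rows downward; lengths in mm; the calibration is good to about 2 mm. A picture is of the moment at which its call begins: read the wrist's pose just before it. calibration takes no time and is no camera call; for the wrist camera it gives the pose at the moment of the call.
- ctrl.finish_job(): hands the job in; it is judged then, once.
The state is a dict: "clock": time; "qpos": joint angles; "qd": joint speeds; "tau": joint torques, N m; "eef_pos": TCP position; "tool_rot": TCP orientation; "force": force on the tool from outside, world axes, zero at the start; "torque": the same for the moment, N m; "width": finger opening in mm; "gripper_force": force on a finger pad.
Only numpy, scipy, OpenCV 4.12 (cv2) and the standard library are available. Lean on these libraries where they do the work, as an engineer would, in place of code of your own. Each camera call takes 0.05 s, during which the arm holds its last target. There are 200 camera calls.

## Working session

There is one attempt and no reset: what is moved stays moved. The work goes in short steps, Python scripts to look and compute and a tool call to move; the robot and the scene stay as the last step left them, time stands still between calls to the robot, and variables do not carry over. Pictures are saved under pics/ and viewed, at most 14 in all, crops included, and the job is handed in when it is done.

Besides the shell and the picture viewer there is one more tool, called as name(argument=value, ...), one argument or row to a line, values as JSON. carry_out: Moves the arm, as the interface text tells. Its arguments: {"type":"object","properties":{"deltas":{"type":"array"}},"required":["deltas"]}

```bash
ls; mkdir -p pics; python3 - <<'E'
from cell import ctrl
import cv2
s=ctrl.read_state(); print({k:s[k] for k in('clock','eef_pos','tool_rot','width')}, ctrl.grip_depth)
for n in('top','side','wrist'):
    c=ctrl.calibration(n); print(n,c)
    cv2.imwrite(f'pics/{n}0.png',cv2.cvtColor(ctrl.get_image(n),cv2.COLOR_RGB2BGR))
E
```

```text
pics
{'clock': 0.0, 'eef_pos': array([290.47565085, 580.76866671, 230.41034929]), 'tool_rot': array([-3.13969827e+00,  2.57955599e-05,  2.67776103e+00]), 'width': 85.74869467502357} 18.700000000000003
top {'mtx': array([[529.16454641,   0.        , 274.01071947],
       [  0.        , 529.16454641, 215.50308429],
       [  0.        ,   0.        ,   1.        ]]), 'R': array([[-2.92246162e-04, -9.99869294e-01,  1.61650670e-02],
       [-9.97711825e-01, -8.01371004e-04, -6.76052695e-02],
       [ 6.76093873e-02, -1.61478359e-02, -9.97581184e-01]]), 't': array([ -11.30195061,  521.25643802, 1223.82084561])}
side {'mtx': array([[501.68387987,   0.        , 279.89114898],
       [  0.        , 501.68387987, 212.16156281],
       [  0.        ,   0.        ,   1.        ]]), 'R': array([[ 0.9818953 , -0.18903458,  0.01214708],
       [-0.10896837, -0.61613618, -0.78006545],
       [ 0.1549436 ,  0.76461895, -0.62558001]]), 't': array([-513.5435526 ,  112.01919106, 1172.33422479])}
wrist {'mtx': array([[352.45951385,   0.        , 276.14841701],
       [  0.        , 352.45951385, 205.97704115],
       [  0.        ,   0.        ,   1.        ]]), 'R': array([[ 4.47383408e-01,  8.94341957e-01, -7.40936044e-04],
       [ 8.57760662e-01, -4.28849255e-01,  2.83434232e-01],
       [ 2.53169376e-01, -1.27439319e-01, -9.58991390e-01]]), 't': array([-648.81299765,  -38.74403048,  377.95923559])}
```

View pics/top0.png

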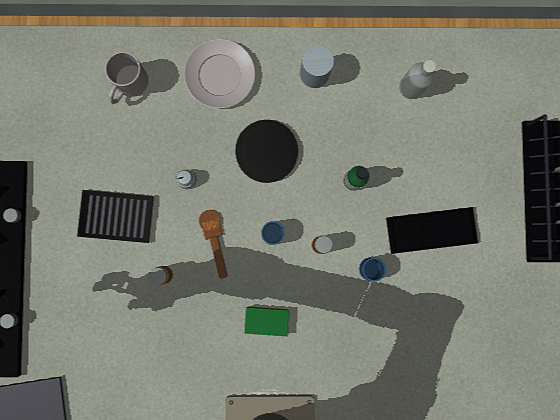

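View pics/side0.png

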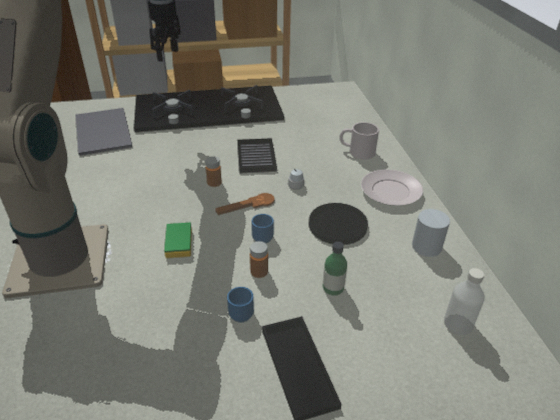

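The top view shows the drip tray at about (116,216), round tray (267,151), long tray (432,230), cups (273,232) and (372,268), jars (322,244) and (165,274). The paddle runs from (209,212) to (223,276), the timer is at (186,178) and the bottle at (357,177). The side view shows the same things, with both cups and both jars standing.

```bash
python3 - <<'E'
import cv2
t=cv2.imread('pics/top0.png');s=cv2.imread('pics/side0.png')
def crop(im,x,y,w,h,k,n):
    c=cv2.resize(im[y:y+h,x:x+w],None,fx=k,fy=k,interpolation=cv2.INTER_CUBIC)
    c=cv2.convertScaleAbs(c,alpha=1.4,beta=15)
    for i in range(0,w,20): cv2.putText(c,str(x+i),(i*k,8),0,.3,(0,255,255));cv2.line(c,(i*k,0),(i*k,h*k),(0,255,255) ,1) if i%40==0 else 0
    for i in range(0,h,20): cv2.putText(c,str(y+i),(0,i*k+8),0,.3,(0,255,255));cv2.line(c,(0,i*k),(w*k,i*k),(0,255,255),1) if i%40==0 else 0
    cv2.imwrite('pics/'+n,c)
crop(t,70,110,200,150,4,'tc1.png');crop(t,140,170,200,120,4,'tc2.png');crop(t,300,150,190,140,4,'tc3.png')
crop(s,190,130,200,150,4,'sc1.png');crop(s,200,270,180,150,4,'sc2.png')
E
```

```text
(no output)
```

View pics/tc1.png

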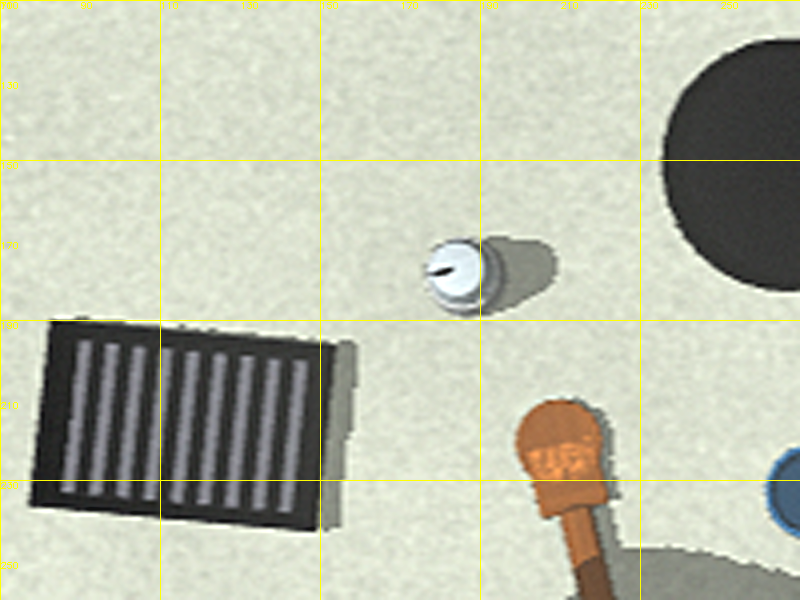

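View pics/tc2.png

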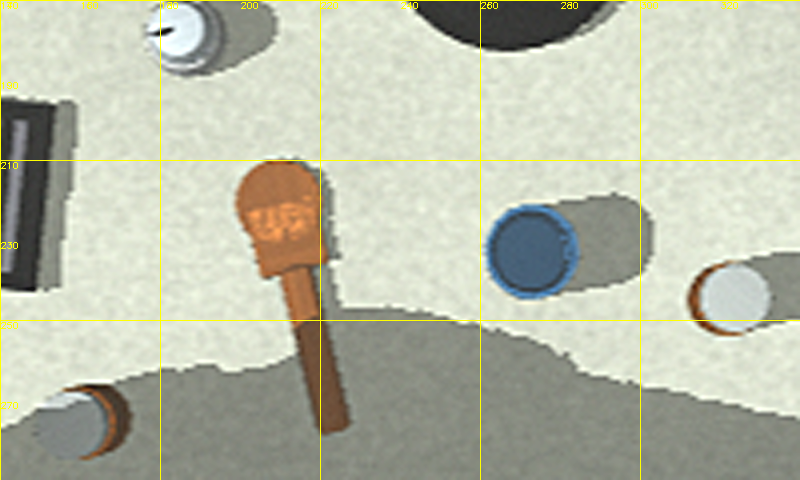

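View pics/tc3.png

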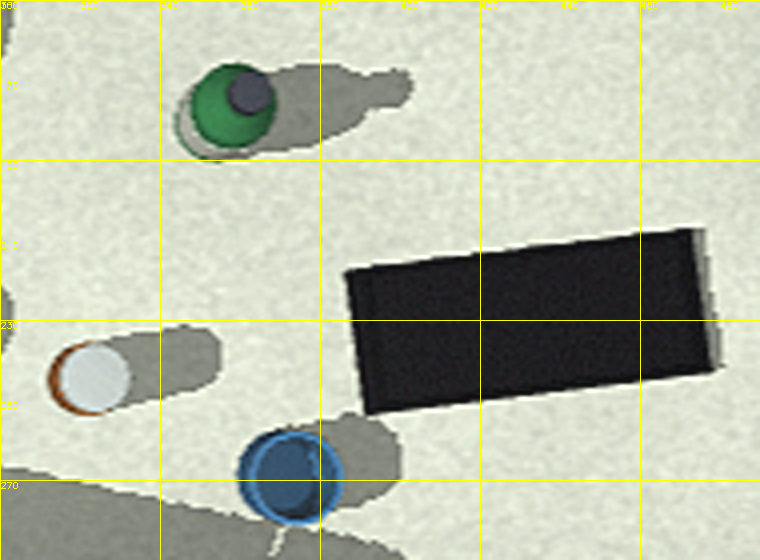

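View pics/sc1.png

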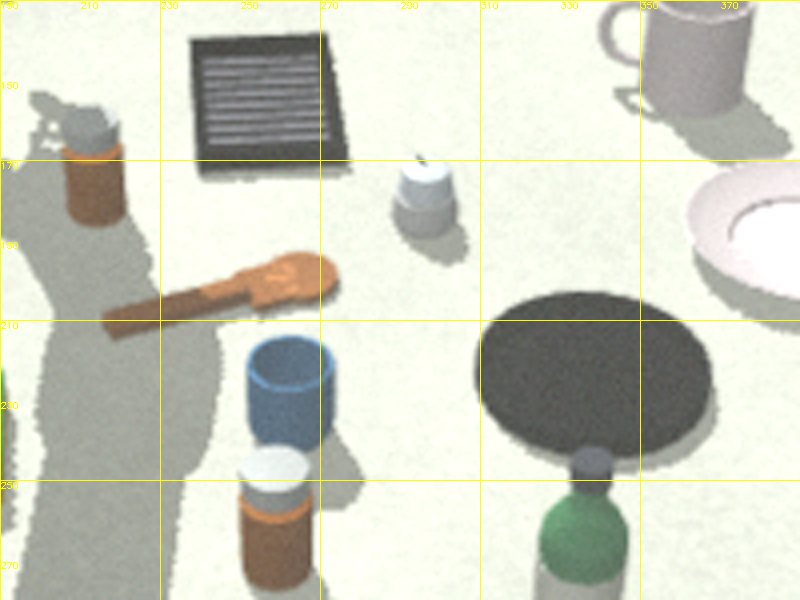

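View pics/sc2.png

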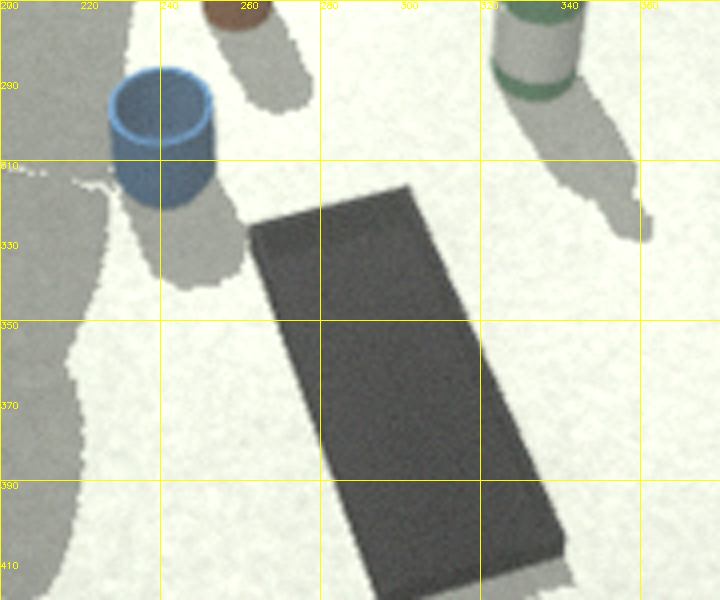

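Readings, in full-image pixels. Each triangulated point is checked against the stated height.

| Thing | Top | Side |
|---|---|---|
| Cup rim | (272.8,232.8) | (262.8,220.8) |
| Cup rim | (373.8,269.3) | (240.3,296.5) |
| Jar lid | (323.8,244.5) | (258.5,247) |
| Jar lid | (157.5,276.3) | (213,160) |

I also read the paddle ends, the tray corners, and the round tray's rim centre.

```bash
cat > h.py <<'E'
import numpy as np, cv2
from cell import ctrl
def P(n):
    c=ctrl.calibration(n); return c['mtx']@np.c_[c['R'],c['t']]
def tri(a,b,A,B):
    X=cv2.triangulatePoints(A,B,np.float64(a),np.float64(b)).ravel(); return X[:3]/X[3]
def atz(p,z,A):
    H=np.c_[A[:,0],A[:,1],A[:,2]*z+A[:,3]]; X=np.linalg.solve(H,[*p,1]); return X[:2]/X[2]
E
python3 - <<'E'
from h import *
np.set_printoptions(precision=1,suppress=True)
T=P('top');S=P('side')
for n,a,b,z in [('cup1',(272.75,232.75),(262.75,220.75),56),('cup2',(373.75,269.25),(240.25,296.5),56),('jarB',(323.75,244.5),(258.5,247),77),('jarA',(157.5,276.25),(213,160),77),
 ('pad end',(223.5,278),(218,211.25),7),('pad tip',(209.75,210),(273.75,198),7),('round',(267,151),(338.5,222),16),('drip++',(82.5,190),(271.75,138.25),16),('drip-+',(77.5,236.75),(237.5,139.5),16),('long+-',(475,207),(341,405),16)]:
    print(n,tri(a,b,T,S),'top@z',atz(a,z,T),'side@z',atz(b,z,S))
print('drip base right',atz((153.75,195.75),0,T),atz((149.5,242.75),0,T))
print('long left base',atz((386.25,217.75),0,T),atz((392,253.5),0,T),'right rim',atz((475,207),16,T),atz((479,242.75),16,T))
print('long side',[atz(p,16,S) for p in((262.5,326.5),(302,316.5),(341,405))])
print('pad junc',atz((214.2,237.5),8,T),'pad end',atz((223.5,278),12,T),'bottle',atz((353.5,181),20,T),'timer',atz((187,178.5),30,T))
E
```

```text
cup1 [479.2  -7.6  56.3] top@z [479.4  -7.7] side@z [479.   -7.3]
cup2 [ 395.9 -236.4   55.7] top@z [ 396.8 -236.5] side@z [ 394.9 -236.6]
jarB [ 451.8 -120.9   78. ] top@z [ 452.5 -121.1] side@z [ 451.1 -119.7]
jarA [382.9 247.   77.8] top@z [382.5 247.2] side@z [383.4 248.3]
pad end [377.1 106.8   9.6] top@z [375.1 107.1] side@z [379.4 109.7]
pad tip [534.  140.7   7.1] top@z [534.9 140.6] side@z [533.1 140.9]
round [675.2   5.3  13. ] top@z [674.5   5.4] side@z [674.1   2. ]
drip++ [580.8 437.4  16.6] top@z [580.9 437.6] side@z [581.  438.4]
drip-+ [472.2 445.8  17.9] top@z [471.4 446.6] side@z [473.4 449. ]
long+- [ 539.7 -484.4   21.4] top@z [ 541.9 -486.9] side@z [ 539.  -481.4]
drip base right [569.3 274.4] [457.7 282.8]
long left base [ 517.3 -279.4] [ 432.2 -291.9] right rim [ 541.9 -486.9] [ 457.4 -494.2]
long side [array([ 431.7, -288. ]), array([ 515.7, -277.4]), array([ 539. , -481.4])]
pad junc [469.9 129.5] pad end [375.3 106.7] bottle [ 602.8 -198.6] timer [606.6 191.6]
```

Triangulated heights match the stated ones: cups 56, jars 78, paddle 7–10, tray rims about 16. Tray sizes also come out right.

- **Things:** cups at (479,-7.6) and (396,-236.4), jars at (383,247) and (452,-121), paddle middle at (455.5,124) with yaw 12°.
- **Trays:** drip tray at (520,360) with yaw -4.5°, round tray at (675,4), long tray at (487,-386.5) with yaw 7°.

I'll turn the tool to yaw 90°, so that tool x = world Y, tool y = world X and tool z = down.

carry_out(
  deltas=[0,0,10.57,0,0,0,-1,0,0,10.57,0,0,0,-1,0,0,10.57,0,0,0,-1,0,0,10.57,0,0,0,-1,0,0,10.57,0,0,0,-1,0,0,10.57,0,0,0,-1,0,0,0,-0.05,0.016,0,-1,0,0,0,-0.05,0.016,0,-1,0,0,0,-0.05,0.016,0,-1,0,0,0,-0.05,0.016,0,-1,0,0,0,-0.05,0.016,0,-1,0,0,0,-0.05,0.016,0,-1],
)

```text
clock: 1.65
eef_pos: [387.1, 279.8, 231.3]
tool_rot: [3.141, -0.0, 1.571]
force: [1.5, -0.1, 0.1]
width: 85.0
gripper_force: 0.0
```

carry_out(
  deltas=[0,0,0,-0.048,0.0153,0,-1,0,0,0,-0.048,0.0153,0,-1,0,0,0,-0.048,0.0153,0,-1,0,0,0,-0.048,0.0153,0,-1,0,0,0,-0.048,0.0153,0,-1,0,0,0,-0.048,0.0153,0,-1,0,0,0,0,0,0.035,-1,0,0,0,0,0,0.035,-1,0,0,0,0,0,0.035,-1,0,0,0,0,0,0,-1,0,0,0,0,0,0,-1],
)

```text
clock: 3.02
eef_pos: [479.2, -6.7, 127.1]
tool_rot: [3.141, 0.0, 1.571]
force: [-0.0, 0.1, 0.7]
width: 85.8
gripper_force: 0.0
```

```bash
python3 - <<'E'
from h import *
cv2.imwrite('pics/w1.png',cv2.cvtColor(ctrl.get_image('wrist'),cv2.COLOR_RGB2BGR))
W=P('wrist')
for X in [(479.2,-7.6,56),(479.2,19.4,56),(479.2,-34.6,56),(506.2,-7.6,56)]:
    p=W@[*X,1]; print(X,p[:2]/p[2])
s=ctrl.read_state(); print(s['eef_pos'],s['force'])
E
```

```text
(479.2, -7.6, 56) [272.52364407 218.65642611]
(479.2, 19.4, 56) [272.39845069 177.19640243]
(479.2, -34.6, 56) [272.64063712 257.40076851]
(506.2, -7.6, 56) [314.72103187 218.62707941]
[479.57000734  -6.69913963 127.49062362] [ 1.66768330e-01 -3.60136246e-01  3.11111345e-04]
```

View pics/w1.png

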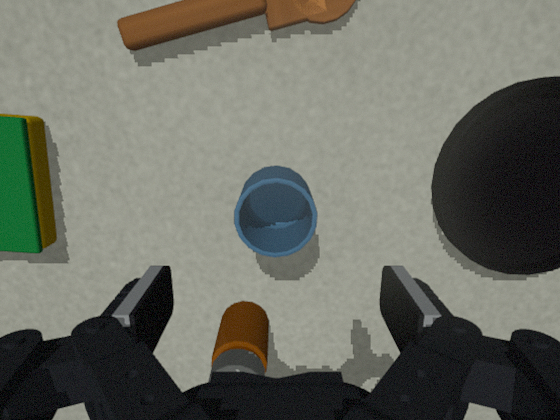

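The wrist picture shows the cup rim centred at about (276,216); I predicted (272.5,218.7), so it agrees within 2 mm. Next I go down, grip and lift.

carry_out(
  deltas=[0,0,0,0,0.001,0.04,-1,0,0,0,0,0,0.04,-1,0,0,0,0,0,0.026,-1,0,0,0,0,0,0,-1,0,0,0,0,0,0,1,0,0,0,0,0,0,1,0,0,0,0,0,0,1,0,0,0,0,0,0,1,0,0,0,0,0,0,1,0,0,0,0,0,0,1],
)

```text
clock: 4.32
eef_pos: [480.6, -6.6, 22.2]
tool_rot: [3.139, -0.0, 1.571]
force: [-1.4, -0.9, 8.9]
width: 52.3
gripper_force: 61.8
```

carry_out(
  deltas=[0,0,0,0,0,-0.02,1,0,0,0,0,0,-0.05,1,0,0,0,0,0,-0.055,1,0,0,0,0,0,-0.055,1,0,0,0,0.05,0.0053,0,1,0,0,0,0.05,0.0053,0,1,0,0,0,0.05,0.0053,0,1,0,0,0,0.05,0.0053,0,1,0,0,0,0.05,0.0053,0,1,0,0,0,0.05,0.0053,0,1,0,0,0,0.05,0.0053,0,1,0,0,0,0.05,0.0053,0,1],
)

```text
clock: 5.82
eef_pos: [521.7, 395.1, 201.4]
tool_rot: [3.141, -0.001, 1.571]
force: [0.7, -0.2, -1.5]
width: 51.9
gripper_force: 63.4
```

carry_out(
  deltas=[0,0,0,0.001,0.001,0.04,1,0,0,0,0,0,0.045,1,0,0,0,0,0,0.045,1,0,0,0,0,0,0.025,1,0,0,0,0,0,0.008,1,0,0,0,0,0,0,1,0,0,0,0,0,0,1],
)

```text
clock: 6.7
eef_pos: [523.9, 395.1, 39.1]
tool_rot: [3.139, -0.002, 1.571]
force: [-0.2, -0.2, -0.7]
width: 51.8
gripper_force: 63.2
```

carry_out(
  deltas=[0,0,0,0,0,0.006,1,0,0,0,0,0,0.003,1,0,0,0,0,0,0.001,1,0,0,0,0,0,0,1],
)

```text
clock: 7.2
eef_pos: [522.9, 394.3, 27.2]
tool_rot: [-3.141, 0.0, 1.571]
force: [0.6, 0.2, -0.9]
width: 51.7
gripper_force: 63.2
```

carry_out(
  deltas=[0,0,0,0,0,0.001,1,0,0,0,0,0,0,1],
)

```text
clock: 7.45
eef_pos: [523.0, 394.4, 26.3]
tool_rot: [3.142, -0.0, 1.571]
force: [0.5, 0.3, -1.4]
width: 52.0
gripper_force: 63.4
```

carry_out(
  deltas=[0,0,0,0,0,0.001,1,0,0,0,0,0,0,1],
)

```text
clock: 7.7
eef_pos: [523.0, 394.4, 26.3]
tool_rot: [-3.142, -0.0, 1.571]
force: [-2.2, -0.5, 5.9]
width: 52.2
gripper_force: 64.0
```

carry_out(
  deltas=[0,0,0,0,0,0,-0.6,0,0,0,0,0,0,-0.6,0,0,0,0,0,0,-0.6,0,0,0,0,0,-0.01,-0.6,0,0,0,0,0,-0.04,-0.6,0,0,0,0,0,-0.05,-0.6,0,0,0,0,0,-0.05,-1,0,0,0,-0.055,-0.011,0,-1,0,0,0,-0.055,-0.011,0,-1,0,0,0,-0.055,-0.011,0,-1,0,0,0,-0.055,-0.011,0,-1,0,0,0,-0.055,-0.011,0,-1],
)

```text
clock: 9.2
eef_pos: [467.9, 117.7, 176.1]
tool_rot: [3.14, -0.0, 1.571]
force: [0.7, -0.2, 0.6]
width: 85.6
gripper_force: 0.0
```

carry_out(
  deltas=[0,0,0,-0.05,-0.01,0,-1,0,0,0,-0.05,-0.01,0,-1,0,0,0,-0.05,-0.01,0,-1,0,0,0,-0.05,-0.01,0,-1,0,0,0,-0.05,-0.01,0,-1,0,0,0,-0.05,-0.01,0,-1,0,0,0,-0.05,-0.01,0,-1,0,0,0,0,0,0.045,-1,0,0,0,0,0,0,-1],
)

```text
clock: 10.32
eef_pos: [396.0, -230.1, 129.0]
tool_rot: [-3.137, -0.003, 1.569]
force: [-0.1, 1.1, 1.1]
width: 85.1
gripper_force: 0.0
```

```bash
python3 - <<'E'
from h import *
I=cv2.cvtColor(ctrl.get_image('wrist'),cv2.COLOR_RGB2BGR); cv2.imwrite('pics/w2.png',I)
W=P('wrist')
p=W@[396,-236.4,56,1]; print(p[:2]/p[2])
s=ctrl.read_state(); print(s['eef_pos'],s['qpos'])
t=cv2.cvtColor(ctrl.get_image('top'),cv2.COLOR_RGB2BGR)[180:250,60:170]
cv2.imwrite('pics/w2t.png',np.hstack([cv2.resize(I,(400,300)),cv2.resize(t,(400,300))]))
E
```

```text
[271.83691275 225.27307614]
[ 397.19548853 -230.15823778  130.22038103] [ 0.26179261  0.54768123  0.29088098  2.13668938 -0.31727232  0.50004886
  0.79254993]
```

View pics/w2t.png

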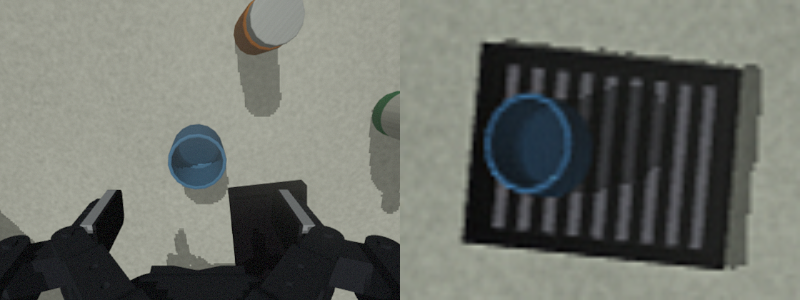

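Right half: cup 1 stands upright inside the drip tray. Left half: cup 2's rim is at about (276,225) at full size, against a predicted (272,225), so the position holds.

carry_out(
  deltas=[0,0,0,-0.006,0,0.02,-1,0,0,0,0,0,0.04,-1,0,0,0,0,0,0.03,-1,0,0,0,0,0,0.017,-1,0,0,0,0,0,0,-1,0,0,0,0,0,0,1,0,0,0,0,0,0,1,0,0,0,0,0,0,1,0,0,0,0,0,0,1,0,0,0,0,0,0,1,0,0,0,0,0,0,1],
)

```text
clock: 11.8
eef_pos: [398.6, -236.8, 24.9]
tool_rot: [3.14, 0.001, 1.571]
force: [0.2, 1.7, 10.7]
width: 52.1
gripper_force: 61.5
```

carry_out(
  deltas=[0,0,0,0,0,-0.02,1,0,0,0,0,0,-0.05,1,0,0,0,0,0,-0.055,1,0,0,0,0,0,-0.055,1,0,0,0,0.05,0.0106,0,1,0,0,0,0.05,0.0106,0,1,0,0,0,0.05,0.0106,0,1,0,0,0,0.05,0.0106,0,1,0,0,0,0.05,0.0106,0,1,0,0,0,0.05,0.0106,0,1,0,0,0,0.05,0.0106,0,1],
)

```text
clock: 13.18
eef_pos: [472.3, 115.1, 204.1]
tool_rot: [3.14, -0.0, 1.571]
force: [0.8, -0.5, -2.2]
width: 51.8
gripper_force: 63.3
```

carry_out(
  deltas=[0,0,0,0.05,0.0106,0,1,0,0,0,0.05,0.0106,0,1,0,0,0,0.05,0.0106,0,1,0,0,0,0.05,0.0106,0,1,0,0,0,0,0,0.02,1,0,0,0,0,0,0.045,1,0,0,0,0,0,0.04,1,0,0,0,0,0,0,1],
)

```text
clock: 14.18
eef_pos: [512.1, 312.4, 96.2]
tool_rot: [-3.136, 0.003, 1.571]
force: [-0.1, -0.3, -0.8]
width: 52.3
gripper_force: 63.2
```

carry_out(
  deltas=[0,0,0,0.01,0.005,0,1,0,0,0,0,0,0.03,1,0,0,0,0,0,0.022,1,0,0,0,0,0,0.01,1,0,0,0,0,0,0,1,0,0,0,0,0,0,1],
)

```text
clock: 14.92
eef_pos: [520.6, 324.0, 37.7]
tool_rot: [3.139, -0.001, 1.571]
force: [0.3, -1.0, -0.2]
width: 52.1
gripper_force: 63.3
```

carry_out(
  deltas=[0,0,0,0,0,0.002,1,0,0,0,0,0,0,1],
)

```text
clock: 15.18
eef_pos: [519.7, 323.5, 34.6]
tool_rot: [3.141, -0.0, 1.571]
force: [-0.3, 1.1, -0.6]
width: 52.0
gripper_force: 63.3
```

carry_out(
  deltas=[0,0,0,0,-0.001,0.003,1,0,0,0,0,0,0.001,1,0,0,0,0,0,0,1],
)

```text
clock: 15.55
eef_pos: [518.4, 323.3, 30.1]
tool_rot: [-3.141, 0.0, 1.571]
force: [0.5, -0.3, -1.1]
width: 51.9
gripper_force: 63.3
```

carry_out(
  deltas=[0,0,0,0,0,0.001,1,0,0,0,0,0,0,1],
)

```text
clock: 15.8
eef_pos: [518.5, 323.4, 29.2]
tool_rot: [-3.141, 0.0, 1.571]
force: [1.0, -0.2, -0.6]
width: 51.8
gripper_force: 63.3
```

carry_out(
  deltas=[0,0,0,0,0,0.001,1,0,0,0,0,0,0,1],
)

```text
clock: 16.05
eef_pos: [518.6, 323.4, 29.1]
tool_rot: [3.142, -0.0, 1.571]
force: [-0.8, -1.0, 6.0]
width: 52.1
gripper_force: 64.0
```

Contact at 29.1 mm. I release it and go to jar A at (383,247).

carry_out(
  deltas=[0,0,0,0,0,0,-0.6,0,0,0,0,0,0,-0.6,0,0,0,0,0,0,-0.6,0,0,0,0,0,-0.01,-0.6,0,0,0,0,0,-0.04,-0.6,0,0,0,0,0,-0.05,-1,0,0,0,0,0,-0.03,-1,0,0,0,-0.025,-0.045,0,-1,0,0,0,-0.025,-0.045,0,-1,0,0,0,-0.026,-0.045,0,-1,0,0,0,0,0,0,-1,0,0,0,0,0,0,-1],
)

```text
clock: 17.55
eef_pos: [384.7, 248.1, 159.1]
tool_rot: [3.139, -0.002, 1.571]
force: [0.0, 1.4, 0.2]
width: 85.5
gripper_force: 0.0
```

```bash
python3 - <<'E'
from h import *
I=cv2.cvtColor(ctrl.get_image('wrist'),cv2.COLOR_RGB2BGR)
W=P('wrist')
for X in ([383,247.3,77.],[452,-121,77],[455.5,124,7]):
    p=W@[*X,1]; print(p[:2]/p[2])
s=ctrl.read_state(); print(s['eef_pos'],s['qpos'])
t=cv2.cvtColor(ctrl.get_image('side'),cv2.COLOR_RGB2BGR)[100:220,190:350]
cv2.imwrite('pics/w3.png',np.hstack([cv2.resize(I,(400,300)),cv2.resize(t,(400,300))]))
E
```

```text
[269.9970579  214.02610285]
[343.46728109 578.60632085]
[347.33598537 314.52091502]
[385.11636471 248.32669365 158.95373865] [-0.91496729  0.50440129  0.39956392  2.12061498 -0.35228574  0.57625225
 -0.26207778]
```

View pics/w3.png

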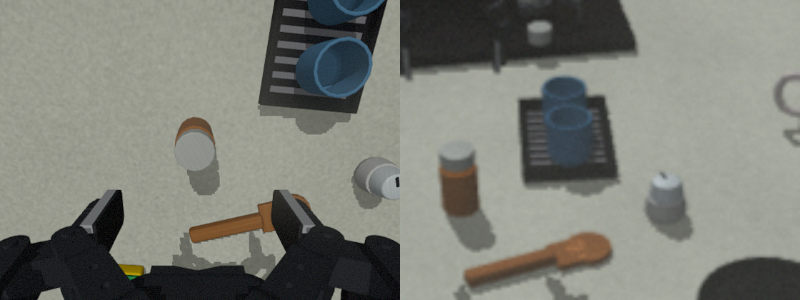

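Both cups stand upright in the drip tray. Jar A's lid centre is at (273,211), against a predicted (270,214). I grip it.

carry_out(
  deltas=[0,0,0,0,0,0.03,-1,0,0,0,0,0,0.045,-1,0,0,0,0,0,0.04,-1,0,0,0,0,0,0.022,-1,0,0,0,0,0,0,-1,0,0,0,0,0,0,1,0,0,0,0,0,0,1,0,0,0,0,0,0,1,0,0,0,0,0,0,1,0,0,0,0,0,0,1,0,0,0,0,0,0,1,0,0,0,0,0,0,1],
)

```text
clock: 19.15
eef_pos: [384.1, 247.9, 22.5]
tool_rot: [3.14, -0.002, 1.571]
force: [-0.9, 0.4, 6.2]
width: 40.9
gripper_force: 59.9
```

carry_out(
  deltas=[0,0,0,0,0,-0.02,1,0,0,0,0,0,-0.04,1,0,0,0,0,0,-0.05,1,0,0,0,0,0,-0.04,1,0,0,0,-0.03,0.0415,0,1,0,0,0,-0.03,0.0415,0,1,0,0,0,-0.03,0.0415,0,1,0,0,0,-0.03,0.0415,0,1,0,0,0,-0.03,0.0415,0,1,0,0,0,-0.03,0.0415,0,1,0,0,0,-0.03,0.0415,0,1,0,0,0,0,0,0,1],
)

```text
clock: 20.65
eef_pos: [676.5, 32.4, 171.8]
tool_rot: [3.138, 0.004, 1.566]
force: [-1.0, 0.2, -1.3]
width: 40.7
gripper_force: 61.0
```

carry_out(
  deltas=[0,0,0,0,0,0.03,1,0,0,0,0,0,0.045,1,0,0,0,0,0,0.035,1,0,0,0,0,0,0.014,1,0,0,0,0,0,0,1,0,0,0,0,0,0,1],
)

```text
clock: 21.4
eef_pos: [675.3, 37.4, 49.1]
tool_rot: [3.139, -0.0, 1.571]
force: [-0.3, -0.2, -0.8]
width: 40.4
gripper_force: 61.0
```

carry_out(
  deltas=[0,0,0,0,0,0.013,1,0,0,0,0,0,0.006,1,0,0,0,0,0,0.002,1,0,0,0,0,0,0,1,0,0,0,0,0,0,1],
)

```text
clock: 22.02
eef_pos: [673.6, 37.5, 26.6]
tool_rot: [-3.14, -0.0, 1.571]
force: [-3.2, 0.3, 5.7]
width: 40.3
gripper_force: 61.3
```

carry_out(
  deltas=[0,0,0,0,0,0.001,1,0,0,0,0,0,0,1],
)

```text
clock: 22.28
eef_pos: [673.6, 37.5, 26.6]
tool_rot: [-3.141, -0.001, 1.571]
force: [-5.4, -0.1, 11.5]
width: 40.5
gripper_force: 62.0
```

carry_out(
  deltas=[0,0,0,0,0,-0.001,-0.4,0,0,0,0,0,0,-0.4,0,0,0,0,0,0,-0.4,0,0,0,0,0,-0.01,-0.4,0,0,0,0,0,-0.04,-0.4,0,0,0,0,0,-0.05,-0.4,0,0,0,0,0,-0.03,-1,0,0,0,-0.04,-0.055,0,-1,0,0,0,-0.04,-0.055,0,-1,0,0,0,-0.04,-0.055,0,-1,0,0,0,-0.038,-0.056,0,-1,0,0,0,0,0,0,-1],
)

```text
clock: 23.78
eef_pos: [466.3, -111.1, 157.2]
tool_rot: [-3.139, 0.0, 1.563]
force: [0.5, -0.2, 0.0]
width: 85.2
gripper_force: 0.0
```

```bash
python3 - <<'E'
from h import *
I=cv2.cvtColor(ctrl.get_image('wrist'),cv2.COLOR_RGB2BGR)
W=P('wrist')
for X in ([452,-121,77],):
    p=W@[*X,1]; print(p[:2]/p[2])
s=ctrl.read_state(); print(s['eef_pos'])
t=cv2.cvtColor(ctrl.get_image('side'),cv2.COLOR_RGB2BGR)[160:310,240:400]
cv2.imwrite('pics/w4.png',np.hstack([cv2.resize(I,(400,300)),cv2.resize(t,(400,300))]))
E
```

```text
[247.26441834 229.71648149]
[ 469.60618162 -109.42454338  157.26018187]
```

View pics/w4.png

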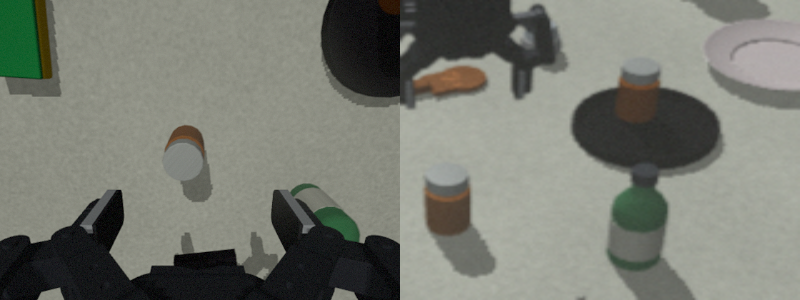

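Jar A stands in the round tray. Jar B's lid is at (256,224), but the arm was still settling, so I hold and measure again after closing in.

carry_out(
  deltas=[0,0,0,0,0,0,-1,0,0,0,0,0,0,-1,0,0,0,0,0,0,-1],
)

```text
clock: 24.25
eef_pos: [471.3, -107.5, 156.1]
tool_rot: [-3.141, 0.0, 1.572]
force: [-0.0, -0.5, -1.4]
width: 85.1
gripper_force: 0.0
```

carry_out(
  deltas=[0,0,0,-0.0135,-0.019,0.02,-1,0,0,0,0,0,0,-1,0,0,0,0,0,0,-1,0,0,0,0,0,0,-1],
)

```text
clock: 24.75
eef_pos: [452.9, -121.1, 136.7]
tool_rot: [3.14, 0.0, 1.572]
force: [0.0, 0.7, 0.7]
width: 85.3
gripper_force: 0.0
```

```bash
python3 - <<'E'
from h import *
s=ctrl.read_state(); W=P('wrist'); I=ctrl.get_image('wrist')
p=W@[452,-121,77,1]; print(p[:2]/p[2],s['eef_pos'])
g=cv2.medianBlur(cv2.cvtColor(I,cv2.COLOR_RGB2GRAY),5)
print(cv2.HoughCircles(g[120:320,170:380],cv2.HOUGH_GRADIENT,1,40,param1=80,param2=15,minRadius=22,maxRadius=45))
E
```

```text
[271.51016543 223.14840593] [ 452.93825507 -121.11166307  136.74567147]
[[[103.5 105.5  32.7]]]
```

The lid circle is found at (273.5,225.5), against a predicted (271.5,223). I grip it.

carry_out(
  deltas=[0,0,0,0,0,0.025,-1,0,0,0,0,0,0.045,-1,0,0,0,0,0,0.03,-1,0,0,0,0,0,0.016,-1,0,0,0,0,0,0,-1,0,0,0,0,0,0,1,0,0,0,0,0,0,1,0,0,0,0,0,0,1,0,0,0,0,0,0,1,0,0,0,0,0,0,1,0,0,0,0,0,0,1,0,0,0,0,0,0,1],
)

```text
clock: 26.3
eef_pos: [452.3, -121.5, 21.4]
tool_rot: [3.14, 0.0, 1.571]
force: [-1.1, 0.4, 5.7]
width: 40.8
gripper_force: 59.9
```

carry_out(
  deltas=[0,0,0,0,0,-0.02,1,0,0,0,0,0,-0.045,1,0,0,0,0,0,-0.05,1,0,0,0,0,0,-0.04,1,0,0,0,0.0155,0.037,0,1,0,0,0,0.0155,0.037,0,1,0,0,0,0.0155,0.037,0,1,0,0,0,0.0155,0.037,0,1,0,0,0,0.0155,0.037,0,1,0,0,0,0.0155,0.037,0,1,0,0,0,0,0,0,1,0,0,0,0,0,0,1],
)

```text
clock: 27.8
eef_pos: [672.6, -28.9, 175.1]
tool_rot: [-3.14, 0.001, 1.571]
force: [-0.5, -0.1, -0.8]
width: 40.4
gripper_force: 60.9
```

carry_out(
  deltas=[0,0,0,0,0,0.03,1,0,0,0,0,0,0.045,1,0,0,0,0,0,0.035,1,0,0,0,0,0,0.014,1,0,0,0,0,0,0,1,0,0,0,0,0,0,1],
)

```text
clock: 28.55
eef_pos: [674.8, -29.0, 53.1]
tool_rot: [3.139, 0.0, 1.571]
force: [-0.1, -0.1, -1.5]
width: 40.6
gripper_force: 61.0
```

carry_out(
  deltas=[0,0,0,0,0,0.013,1,0,0,0,0,0,0.007,1,0,0,0,0,0,0.003,1,0,0,0,0,0,0,1,0,0,0,0,0,0,1],
)

```text
clock: 29.18
eef_pos: [673.9, -28.6, 28.4]
tool_rot: [3.141, 0.0, 1.571]
force: [-0.0, 0.2, -0.8]
width: 40.8
gripper_force: 61.0
```

carry_out(
  deltas=[0,0,0,0,0,0.001,1,0,0,0,0,0,0,1],
)

```text
clock: 29.42
eef_pos: [673.8, -28.5, 27.4]
tool_rot: [3.142, -0.0, 1.571]
force: [0.2, -0.4, -0.9]
width: 40.5
gripper_force: 61.0
```

carry_out(
  deltas=[0,0,0,0,0,0.001,1,0,0,0,0,0,0,1],
)

```text
clock: 29.68
eef_pos: [673.7, -28.5, 26.2]
tool_rot: [-3.141, -0.0, 1.571]
force: [-0.4, -0.6, -0.3]
width: 40.9
gripper_force: 61.0
```

carry_out(
  deltas=[0,0,0,0,0,0.001,1,0,0,0,0,0,0,1],
)

```text
clock: 29.92
eef_pos: [673.9, -28.5, 25.5]
tool_rot: [3.141, -0.0, 1.571]
force: [-0.8, -0.4, 1.5]
width: 40.5
gripper_force: 61.1
```

carry_out(
  deltas=[0,0,0,0,0,0,-0.4,0,0,0,0,0,0,-0.4,0,0,0,0,0,0,-0.4,0,0,0,0,0,-0.01,-0.4,0,0,0,0,0,-0.04,-0.4,0,0,0,0,0,-0.05,-0.4,0,0,0,0,0,-0.03,-0.4,0,0,0,0.0307,-0.0428,0,-0.4,0,0,0,0.0307,-0.0428,0,-0.4,0,0,0,0.0307,-0.0428,0,-0.4,0,0,0,0.0307,-0.0428,0,-0.4,0,0,0,0.0307,-0.0428,0,-0.4],
)

```text
clock: 31.42
eef_pos: [458.7, 126.0, 156.1]
tool_rot: [3.14, -0.001, 1.571]
force: [0.9, 0.4, -0.3]
width: 59.7
gripper_force: 0.0
```

carry_out(
  deltas=[0,0,9.75,0,0,0,-0.4,0,0,9.75,0,0,0,-0.4,0,0,9.75,0,0,0,-0.4,0,0,9.75,0,0,0,-0.4,0,0,9.75,0,0,0,-0.4,0,0,9.75,0,0,0,-0.4,0,0,9.75,0,0,0,-0.4,0,0,9.75,0,0,0,-0.4,0,0,0,0,0,0,-0.4,0,0,0,0,0,0,-0.4],
)

```text
clock: 32.67
eef_pos: [459.9, 125.1, 155.6]
tool_rot: [-3.141, -0.0, 0.212]
force: [0.4, 0.2, 0.1]
width: 59.8
gripper_force: 0.0
```

```bash
python3 - <<'E'
from h import *
s=ctrl.read_state(); W=P('wrist'); I=cv2.cvtColor(ctrl.get_image('wrist'),cv2.COLOR_RGB2BGR)
print(s['eef_pos'],s['tool_rot'],s['width'])
a=np.radians(12.05);u=np.array([np.cos(a),np.sin(a)])
for d in(-82,5,17,82):
    X=np.array([455.5,124])+d*u; p=W@[*X,8,1]; print(d,X,p[:2]/p[2]); q=tuple(int(v) for v in p[:2]/p[2]); cv2.circle(I,q,3,(0,255,255),1)
t=cv2.cvtColor(ctrl.get_image('top'),cv2.COLOR_RGB2BGR)[105:205,220:350]
cv2.imwrite('pics/w5.png',np.hstack([I,cv2.resize(t,(240,420))]))
E
```

```text
[459.86318092 125.13866508 155.60815278] [-3.14117792e+00 -4.87194232e-04  2.12467598e-01] 59.83086521872175
-82 [375.30680513 106.88125308] [274.52050177 283.7270681 ]
5 [460.38982896 125.04382603] [274.60306673 191.74265192]
17 [472.12541845 127.54900851] [274.61553448 177.85250268]
82 [535.69319487 141.11874692] [274.68837755  96.69910246]
```

View pics/w5.png

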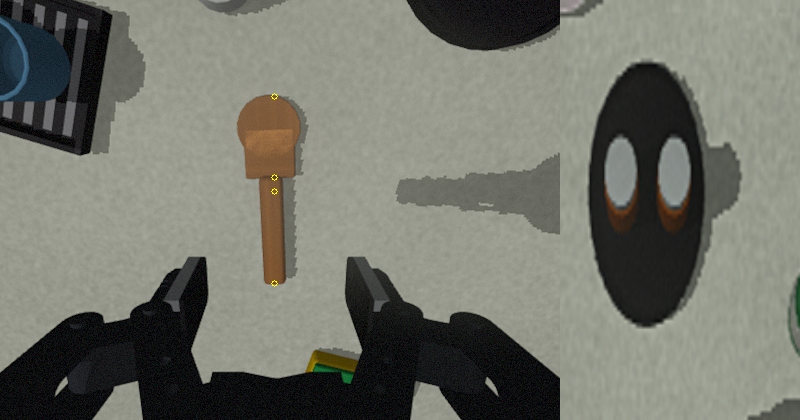

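Both jars stand upright in the round tray. The paddle's handle runs from (274.5,283) to (271,178), so its yaw is about 2° more than assumed and it lies 3 mm further left. I correct for that and grip.

carry_out(
  deltas=[0,0,-2,0,0,0,-0.4,0,0,0,-0.005,-0.003,0,-0.4,0,0,0,0,0,0.03,-0.4,0,0,0,0,0,0.045,-0.4,0,0,0,0,0,0.045,-0.4,0,0,0,0,0,0.02,-0.4,0,0,0,0,0,0.006,-0.4,0,0,0,0,0,0,-0.4,0,0,0,0,0,0,-0.4],
)

```text
clock: 33.9
eef_pos: [454.8, 126.8, 10.1]
tool_rot: [3.141, -0.002, 0.245]
force: [0.7, 0.1, 0.0]
width: 59.8
gripper_force: 0.0
```

carry_out(
  deltas=[0,0,0,0,0,0.004,-0.4,0,0,0,0,0,0.003,-0.4,0,0,0,0,0,0,-0.4,0,0,0,0,0,0,0,0,0,0,0,0,0,0,0,0,0,0,0,0,1,0,0,0,0,0,0,1,0,0,0,0,0,0,1,0,0,0,0,0,0,1,0,0,0,0,0,0,1],
)

```text
clock: 35.15
eef_pos: [454.2, 126.8, 2.6]
tool_rot: [-3.141, -0.0, 0.244]
force: [-0.8, -0.1, 5.1]
width: 18.3
gripper_force: 59.4
```

carry_out(
  deltas=[0,0,0,0,0,-0.01,1,0,0,0,0,0,-0.03,1,0,0,0,0,0,-0.05,1,0,0,0,0,0,-0.05,1,0,0,0,0,0,-0.05,1,0,0,-10,0,0,0,1,0,0,-10,0,0,0,1,0,0,-10,0,0,0,1,0,0,-10,0,0,0,1,0,0,-10,0,0,0,1,0,0,-10,0,0,0,1,0,0,-10,0,0,0,1],
)

```text
clock: 36.65
eef_pos: [453.8, 126.4, 192.6]
tool_rot: [-3.141, 0.001, 1.471]
force: [0.1, -0.0, -1.1]
width: 18.5
gripper_force: 58.7
```

carry_out(
  deltas=[0,0,-6,0,0,0,1,0,0,0,0,0,0,1,0,0,0,0,0,0,1],
)

```text
clock: 37.02
eef_pos: [454.0, 126.5, 192.4]
tool_rot: [-3.142, 0.0, 1.569]
force: [-0.5, 0.2, -0.3]
width: 18.4
gripper_force: 58.7
```

carry_out(
  deltas=[0,0,0,-0.05,0.0033,0,1,0,0,0,-0.05,0.0033,0,1,0,0,0,-0.05,0.0033,0,1,0,0,0,-0.05,0.0033,0,1,0,0,0,-0.05,0.0033,0,1,0,0,0,-0.05,0.0033,0,1,0,0,0,-0.05,0.0033,0,1,0,0,0,-0.05,0.0033,0,1,0,0,0,-0.05,0.0033,0,1,0,0,0,-0.05,0.0033,0,1,0,0,0,0,0,0,1],
)

```text
clock: 38.4
eef_pos: [485.4, -378.7, 192.3]
tool_rot: [-3.141, 0.004, 1.563]
force: [0.6, 0.8, -0.7]
width: 18.4
gripper_force: 58.8
```

carry_out(
  deltas=[0,0,-7,0,0,0,1,0,0,0,0,0,0.04,1,0,0,0,0,0,0.04,1,0,0,0,0,0,0.03,1,0,0,0,0,0,0,1,0,0,0,0,0,0,1],
)

```text
clock: 39.15
eef_pos: [487.8, -373.4, 83.3]
tool_rot: [3.141, 0.001, 1.693]
force: [-0.3, -0.7, -0.2]
width: 18.5
gripper_force: 58.8
```

```bash
python3 - <<'E'
from h import *
s=ctrl.read_state(); print(s['eef_pos'],np.degrees(s['tool_rot']),s['width'])
S=P('side')
I=cv2.cvtColor(ctrl.get_image('side'),cv2.COLOR_RGB2BGR)[220:420,180:440]
W=cv2.cvtColor(ctrl.get_image('wrist'),cv2.COLOR_RGB2BGR)
cv2.imwrite('pics/w6.png',np.hstack([cv2.resize(I,(400,308)),cv2.resize(W,(400,308))]))
E
```

```text
[ 487.80583025 -373.3754957    83.31816748] [1.79961269e+02 5.63377697e-02 9.70075980e+01] 18.511380960197368
```

View pics/w6.png

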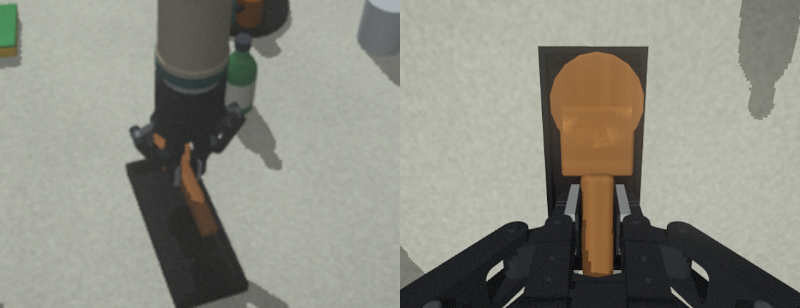

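The paddle hangs level, blade towards the far end, in line with the long tray. It needs 13 mm more along the tray, then it goes down.

carry_out(
  deltas=[0,0,0,-0.013,-0.0025,0,1,0,0,0,0,0,0.03,1,0,0,0,0,0,0.025,1,0,0,0,0,0,0.008,1,0,0,0,0,0,0,1,0,0,0,0,0,0,1],
)

```text
clock: 40.0
eef_pos: [486.9, -387.3, 20.4]
tool_rot: [3.14, 0.002, 1.693]
force: [-0.3, 0.6, -1.1]
width: 18.4
gripper_force: 58.8
```

carry_out(
  deltas=[0,0,0,0,0,0.005,1,0,0,0,0,0,0.002,1,0,0,0,0,0,0,1,0,0,0,0,0,0,1],
)

```text
clock: 40.5
eef_pos: [486.3, -386.5, 12.3]
tool_rot: [-3.142, 0.0, 1.693]
force: [-0.6, -0.8, -0.2]
width: 18.2
gripper_force: 58.8
```

carry_out(
  deltas=[0,0,0,0,0,0.003,1,0,0,0,0,0,0.001,1,0,0,0,0,0,0,1],
)

```text
clock: 40.88
eef_pos: [486.2, -386.4, 8.1]
tool_rot: [-3.141, -0.0, 1.693]
force: [0.4, 0.0, -0.2]
width: 18.5
gripper_force: 58.8
```

carry_out(
  deltas=[0,0,0,0,0,0.001,1,0,0,0,0,0,0,1],
)

```text
clock: 41.12
eef_pos: [486.3, -386.5, 7.2]
tool_rot: [-3.142, -0.0, 1.693]
force: [0.5, 0.9, -0.7]
width: 18.2
gripper_force: 58.8
```

carry_out(
  deltas=[0,0,0,0,0,0.001,1,0,0,0,0,0,0,1],
)

```text
clock: 41.38
eef_pos: [486.4, -386.6, 6.7]
tool_rot: [3.141, 0.0, 1.693]
force: [-0.5, 0.1, 3.6]
width: 18.3
gripper_force: 59.2
```

Contact at 6.7 mm. I open narrowly, within the tray's width, and retreat.

carry_out(
  deltas=[0,0,0,0,0,0,0.25,0,0,0,0,0,0,0.25,0,0,0,0,0,0,0.25,0,0,0,0,0,-0.006,0.25,0,0,0,0,0,-0.03,0.25,0,0,0,0,0,-0.05,0.25,0,0,0,0,0,-0.05,0.25,0,0,0,0,0,-0.05,0.25,0,0,0,0,0,-0.05,0.25,0,0,0,0,0,0,0.25],
)

```text
clock: 42.62
eef_pos: [488.1, -388.6, 247.3]
tool_rot: [3.135, 0.007, 1.693]
force: [0.4, 0.3, -1.0]
width: 31.9
gripper_force: 0.0
```

```bash
python3 - <<'E'
from h import *
s=ctrl.read_state(); print(s['eef_pos'],s['width'],s['force'],s['clock'])
I=[cv2.cvtColor(ctrl.get_image(n),cv2.COLOR_RGB2BGR) for n in('top','side','wrist')]
cv2.imwrite('pics/w7.png',np.vstack([np.hstack([cv2.resize(I[1],(400,300)),cv2.resize(I[2],(400,300))]),cv2.resize(I[0][100:300,60:500],(800,300))]))
E
```

```text
[ 488.06377668 -388.62563555  247.28467424] 31.868829584896105 [ 0.41723221  0.30283594 -0.96199406] 42.625
```

View pics/w7.png

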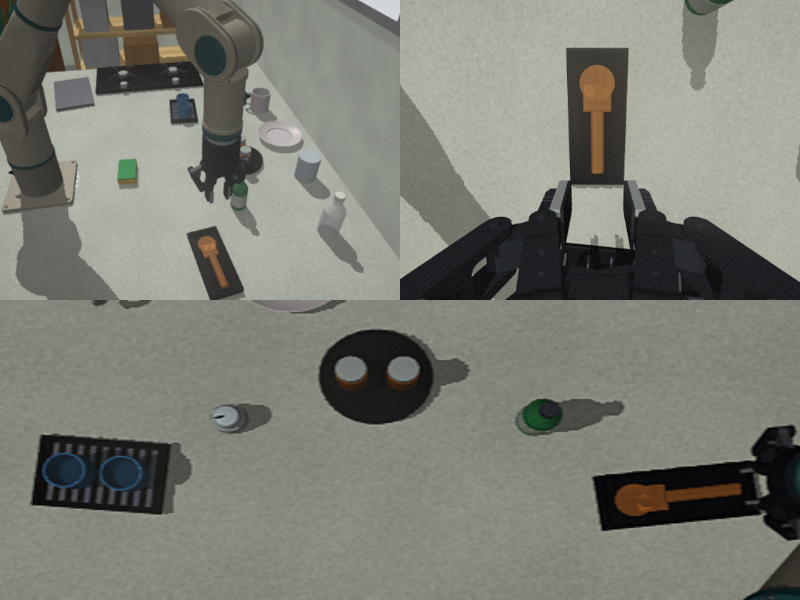

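All five things are in their trays: cups upright at (65,470) and (121,473), jars upright at (350,370) and (403,370), and the paddle flat along the long tray. The bottle and the timer have not moved, and the gripper is clear of everything.

```bash
python3 -c "
from cell import ctrl
print(ctrl.finish_job())"
```

```text
the job is handed in; nothing more can be done
None
```

The job is handed in: both cups, both jars and the paddle are set down in their trays, and the bottle and timer stand where they were (about 43 s of the 125 s used).

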